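# Make up a gift-wrapping kit and a confetti-balloon kit

## Task

Make up two kits from the stock standing between the two plywood trays. The tray with three compartments gets the tape measure in its long compartment and the ribbon spool and the flat glitter tin in its two small ones; the tray with two compartments gets the confetti jar and the brass nozzle. Put one thing in each compartment, upright and flat on the tray's floor, and leave the balloon weight where it stands.

Things in the scene. Friction and masses are not known exactly. Their poses are not given: they have to be found in the camera images.
- tray_three: Plywood kit tray with a grey floor, fixed to the desk, 175 x 175 mm outside, 12 mm high; walls and dividers 5 mm thick, dividers 11 mm high, floor 5 mm thick (things inside stand 5 mm above the desk). Origin: centre of its underside; z up. Three compartments: the tray's +x half is one long compartment, 80 mm (x) by 165 mm (y), centre at x +42, y 0 mm; the -x half (nearer the robot) is split into two small square ones, 80 x 80 mm, centres at x -42, y +42 and -42 mm.
- tray_two: Plywood kit tray with a grey floor, fixed to the desk, 175 x 175 mm outside, 12 mm high; walls and dividers 5 mm thick, dividers 11 mm high, floor 5 mm thick (things inside stand 5 mm above the desk). Origin: centre of its underside; z up. Two long compartments side by side, each 165 mm (x) by 80 mm (y), centres at x 0, y +42 and -42 mm.
- confetti_jar: Jar of confetti with a screw lid, upright, 92 mm tall, 63 mm across; the lid, its top 18 mm, is 58 mm across. 0.16 kg. Origin: centre of its underside, z up.
- brass_nozzle: Slender brass nozzle with a black tip, upright, 80 mm tall; 30 mm across at the foot (up to 21 mm), about 24 mm across from 21 to 51 mm, 14 mm across above. 0.19 kg. Origin: centre of its underside, z up.
- glitter_tin: Flat round tin lying flat, 62 mm across, 22 mm high. 0.07 kg. Origin: centre of its underside, z up.
- ribbon_spool: Stout spool of ribbon with black end discs, standing on end, 64 mm tall, 54 mm across the discs (3 mm thick), 51 mm across the winding. 0.07 kg. Origin: centre of its underside, z up.
- tape_measure: Pocket tape measure with rounded corners and a black disc on top, lying flat, 32 mm high. Its case spans -33 to +25 mm along its x and -29 to +33 mm along its y. 0.17 kg. Origin: underside of the case, z up; its x points roughly away from the robot.
- balloon_weight: Foil-wrapped balloon weight, a tied bag shape, upright, 72 mm tall, 64 mm across. Not part of a kit: it stays where it stands. Origin: centre of its underside, z up. (Behind it and all the stock a shelf unit overhangs the desk: from 0.61 m ahead of the robot base nothing is free at heights over 0.45 m.)
Things that resemble listed ones, but are neither listed nor needed, are in the scene too. Leave any orange look-alike of the balloon_weight alone.

How it is judged:
By the outcome, as a careful person would: the job done as asked, in the order asked, and still so for the second after the job is handed in, with the robot touching nothing.
It also fails if it takes over 136 s, if anything falls off the work surface, if the arm or the gripper's body presses on something with over 40 N, if the wrist force passes 120 N, or if a joint passes its speed limit or range.

## Robot

A 6-joint arm with a two-finger parallel gripper is mounted at the origin on a cart in front of the work surface, level with it; the furniture and walls round the work are solid. World frame = base frame: x ahead of the robot, y to its left, z up, the work surface at z = 0. Lengths are in mm, angles in rad, forces in N, time in s.
With the tool pointing down it reaches from about 325 to 1000 mm from the base axis. Payload 5.1 kg.
Tool frame: the origin (TCP) lies on the centre line of the jaws, within the pads' length; the fingertips stand 11 mm ahead of it and the grasp point (between the pads) lies 8 mm behind it; z points along the fingers, y is the line along which they close (so a half turn about z gives the same grasp; the last joint's range is limited). The gripper opens to 85 mm and grips with 20 to 120 N. Pads are 22 mm wide; open, the fingers measure 114 mm over their backs; the gripper's body (76 mm by 85 mm) begins 54 mm behind the grasp point. The pads swing forward as they close: fully open they stand 13 mm farther back than shut.
Start: joints at [1.119, 0.124, 1.65, -0, 1.367, -0.083], TCP at [234.342, 606.274, 242.322] pointing down, gripper open.
Joint ranges: [-2.61, 2.61], [-1.02, 2.33], [0.03, 2.71], [-1.35, 4.49], [0.32, 2.68], [-2.91, 2.91]. Speed limits (rad/s): [2.57, 2.57, 3.14, 3.14, 3.14, 3.14].

## Interface

Orientations are given as a 3x3 rotation matrix whose columns are the frame's x, y, z axes.
In Python, from station import bot, cams gives the robot as it stands.
- The arm moves only by the tool apply_moves, never from a script. Its argument "steps" is text: rows parted by semicolons, each of 7 numbers parted by spaces: the turn, a rotation vector about the world's x, y, z in degrees, then the shift along the world's x, y, z in mm, then the finger opening in mm, from 0 to 85.4. In form: ax ay az x y z fingers; .... A call has 1 to 8 rows; each row is the pose to reach, as a shift and turn from the pose commanded when the call began; what a row does not reach only later rows make up. A row lasts 1/10 s, in which the tool goes at most 50 mm and 8.59 degrees, less where a joint would pass 70% of its speed; a pose out of reach is approached as far as the arm can. A call with a gripper value outside its range is refused whole. The fingers move at their own pace and stop on an object; "squeeze" is the grip in N (left out, the last holds). Time passes only in rows, so rows that repeat a pose let the fingers close. It gives the time, the measured TCP pose, the force, the opening and the grip force at its end, in the units of the state.
- bot.state(): the state, without advancing time (a new reading comes with each control period).
- cams.grab_frame(name): name is "scene" or "side" or "wrist"; returns the picture (420x560x3 uint8, red, green, blue); there is no depth.
- cams.get_calibration(name): a dict with "camera_matrix" (3x3 intrinsics, pixels), "k1" (the pictures are not rectified: a ray, as slopes to the right and down, at radius r is drawn at 1 + k1 r^2 times it, then the intrinsics apply), "origin" and "rotation" of the camera in the world. Camera axes: x right, y up, looking along -z (the intrinsics and any distortion apply to the point x, -y, -z); pixel columns grow to the right and rows downward; lengths in mm; the calibration is good to about 2 mm. A picture is of the moment at which its call begins: read the wrist's pose just before it. get_calibration takes no time and is no camera call; for the wrist camera it gives the pose at the moment of the call.
- bot.job_done(): hands the job in; it is judged then, once.
The state is a dict: "time": time; "joints": joint angles; "joint_vel": joint speeds; "effort": joint torques, N m; "ee_pos": TCP position; "ee_rot": TCP orientation; "ft_force": force on the tool from outside, world axes, zero at the start; "moment": the same for the moment, N m; "finger_gap": opening from 0.0 (shut) to 1.0 (fully open); "grip_force": force on a finger pad.
Only numpy, scipy, OpenCV 4.12 (cv2) and the standard library are available. Lean on these libraries where they do the work, as an engineer would, in place of code of your own. Each camera call takes 0.05 s, during which the arm holds its last target. There are 200 camera calls.

## Working session

There is one attempt and no reset: what is moved stays moved. The work goes in short steps, Python scripts to look and compute and a tool call to move; the robot and the scene stay as the last step left them, time stands still between calls to the robot, and variables do not carry over. Pictures are saved under pics/ and viewed, at most 14 in all, crops included, and the job is handed in when it is done.

Besides the shell and the picture viewer there is one more tool, called after ">>>" in YAML: its name, and indented under it one key for each argument. apply_moves: Moves the arm, as the interface text tells. Its arguments: {"type":"object","properties":{"steps":{"type":"string"},"squeeze":{"type":"number"}},"required":["steps"]}

```bash
mkdir -p pics; ls
cat > h.py <<'E'
import numpy as np,cv2
from station import bot,cams
def ray(c,u,v):
    K=np.array(c["camera_matrix"],float);d=np.array([c["k1"],0,0,0,0],float)
    p=cv2.undistortPoints(np.array([[[u,v]]],float),K,d)[0,0]
    w=np.array(c["rotation"])@np.array([p[0],-p[1],-1.0])
    return np.array(c["origin"],float),w
def onz(c,u,v,z):
    o,w=ray(c,u,v);return o+w*(z-o[2])/w[2]
def proj(c,P):
    q=np.array(c["rotation"]).T@(np.array(P,float)-np.array(c["origin"]))
    a=np.array([q[0]/-q[2],-q[1]/-q[2]]);a=a*(1+c["k1"]*(a@a))
    K=np.array(c["camera_matrix"]);return K[:2,:2]@a+K[:2,2]
def save(n,f):
    im=cams.grab_frame(n);cv2.imwrite(f,im[:,:,::-1]);return im
E
python3 - <<'E'
from h import *
for n in("scene","side","wrist"):
    save(n,f"pics/{n}0.png");c=cams.get_calibration(n);print(n,c)
E
```

```text
pics
scene {'camera_matrix': array([[398.58750166,   0.        , 275.54259232],
       [  0.        , 398.58750166, 208.20526571],
       [  0.        ,   0.        ,   1.        ]]), 'k1': 0.0038770172744914313, 'origin': array([-459.63739481,  436.42946627,  602.82577079]), 'rotation': array([[-0.47435826,  0.43488378, -0.76541514],
       [-0.88006034, -0.21266633,  0.42457842],
       [ 0.02186424,  0.87501379,  0.483604  ]])}
side {'camera_matrix': array([[415.4197557 ,   0.        , 278.66156419],
       [  0.        , 415.4197557 , 210.5619729 ],
       [  0.        ,   0.        ,   1.        ]]), 'k1': -0.05285041576141057, 'origin': array([348.0750616 , 973.33055712, 769.07850289]), 'rotation': array([[-0.99058129,  0.09035735, -0.10287978],
       [-0.13594043, -0.55899828,  0.81794934],
       [ 0.01639811,  0.82423084,  0.56601646]])}
wrist {'camera_matrix': array([[341.13187067,   0.        , 277.11314037],
       [  0.        , 341.13187067, 206.88849938],
       [  0.        ,   0.        ,   1.        ]]), 'k1': -0.0647957020928451, 'origin': array([167.31109627, 631.50084134, 373.75927683]), 'rotation': array([[ 0.36080942, -0.8953811 , -0.26097747],
       [ 0.93263659,  0.34568764,  0.10338781],
       [-0.00235481, -0.28070044,  0.95979254]])}
```

View pics/scene0.png

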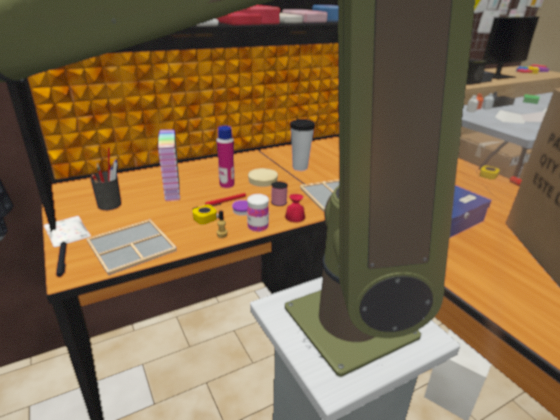

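View pics/side0.png

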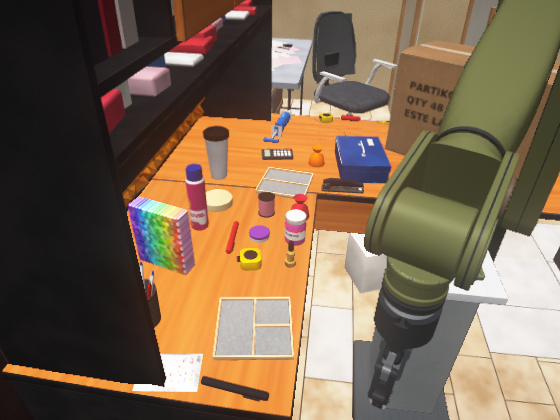

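The side view (near tray at (254,327), long compartment on the left, which is +x) shows tray_three. The far tray at (285,181) is tray_two. The stock lies between them: tape (250,259), nozzle (290,254), jar (295,227), spool (266,205), red weight (300,205). Tin candidates are the purple disc (259,233) and the beige disc (216,200). The far yellow tape (326,117) and the orange weight (316,157) are decoys. I'll confirm in an enlarged crop.

Run:
```python
from h import *
im=cv2.imread("pics/side0.png")
a=cv2.resize(im[165:285,195:345],None,fx=5,fy=5,interpolation=cv2.INTER_CUBIC)
cv2.imwrite("pics/crop0.png",a)
b=cv2.resize(im[285:370,200:310],None,fx=7,fy=7,interpolation=cv2.INTER_CUBIC)
c=cams.get_calibration("side")
for n,uv,z in [("purpleL",(249,233),22),("purpleR",(270,233),22),("beigeL",(200,201),15),("beigeR",(233,201),15),("tape",(250,257),32),("decoytape",(326,117),32),("orange",(316,165),0)]:
    print(n,onz(c,*uv,z).round())
```

```text
purpleL [554.  23.  22.]
purpleR [493.  13.  22.]
beigeL [ 750. -130.   15.]
beigeR [ 642. -148.   15.]
tape [528. 139.  32.]
decoytape [ 368. -899.   32.]
orange [ 386. -473.    0.]
```

View pics/crop0.png

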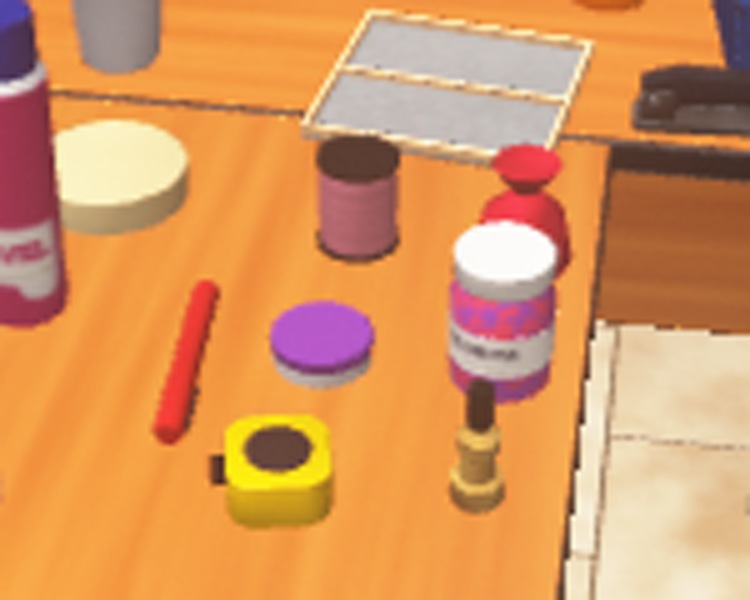

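The purple disc spans 62 mm (x 493–554), which matches the tin. The beige disc spans 110 mm, so it is a decoy. The crop also shows the tape's tab pointing to +x. Next I'll get coarse positions and the tray corners.

Run:
```python
from h import *
c=cams.get_calibration("side");s=cams.get_calibration("scene")
f=lambda x,y:((x+.5)/5-.5+195,(y+.5)/5-.5+165)
for n,p,z in [("jar lid",(505,251),92),("nozzle tip",(481,383),80),("tin",(322,337),22),("spool",(358,158),64),("tapeTL",(228,425),32),("tapeTR",(325,425),32),("tapeBR",(330,480),32),("tapeBL",(228,487),32),("tapedisc",(278,449),33),("tab",(212,470),10),("bal",(527,160),72),
 ("jarbot",(500,385),0),("nozbot",(477,498),0),("pen1",(205,285),10),("pen2",(168,435),10),("t2a",(370,12),12),("t2b",(593,43),12),("t2c",(302,128),12)]:
    P=onz(c,*f(*p),z);print(n,P.round(),proj(s,P).round())
im=cv2.imread("pics/side0.png").astype(int)
sp=im.max(2)-im.min(2);m=((sp<30)&(im.mean(2)>100)&(im.mean(2)<200)).astype(np.uint8)
n,l,st,ce=cv2.connectedComponentsWithStats(m)
for i in range(1,n):
    x,y,w,h,a=st[i]
    if a>150 and 200<ce[i][0]<320 and 165<ce[i][1]<370:
        ct,_=cv2.findContours((l==i).astype(np.uint8),cv2.RETR_EXTERNAL,cv2.CHAIN_APPROX_SIMPLE)
        W=np.array([onz(c,*p[0],5)[:2] for p in max(ct,key=len)],np.float32)
        r=cv2.minAreaRect(W);print(a,ce[i].round(),r,W.min(0),W.max(0))
```

```text
jar lid [421.   8.  92.] [257. 198.]
nozzle tip [422. 114.  80.] [221. 210.]
tin [526.  14.  22.] [240. 205.]
spool [ 526. -119.   64.] [278. 184.]
tapeTL [561. 113.  32.] [205. 204.]
tapeTR [508. 105.  32.] [214. 211.]
tapeBR [498. 149.  32.] [200. 216.]
tapeBL [550. 163.  32.] [190. 209.]
tapedisc [530. 130.  33.] [203. 209.]
tab [568. 127.  10.] [200. 210.]
bal [ 419. -121.   72.] [297. 196.]
jarbot [419.  15.   0.] [255. 228.]
nozbot [421. 116.   0.] [222. 236.]
pen1 [610. -42.  10.] [245. 194.]
pen2 [599. 101.  10.] [205. 204.]
t2a [ 563. -404.   12.] [343. 178.]
t2b [ 392. -384.   12.] [370. 200.]
t2c [ 584. -231.   12.] [299. 185.]
383 [288. 176.] ((483.98724365234375, -360.1067199707031), (65.83588409423828, 160.76358032226562), 82.93522644042969) [ 402.93704 -398.239  ] [ 566.2801  -319.35452]
427 [282. 187.] ((494.43829345703125, -275.4844970703125), (65.2969970703125, 161.2845458984375), 83.0892333984375) [ 411.1741  -316.83984] [ 575.67395 -238.29857]
1830 [235. 328.] ((521.6954345703125, 352.59417724609375), (78.65731048583984, 155.23582458496094), 8.969736099243164) [471.487  270.0724] [571.40485 434.822  ]
732 [272. 312.] ((444.2293395996094, 295.525634765625), (78.60150146484375, 72.83454132080078), 9.28898811340332) [400.2695 253.9986] [486.80664 337.0873 ]
951 [272. 341.] ((430.4276123046875, 380.6888732910156), (78.82734680175781, 73.92373657226562), 10.421886444091797) [388.0704  337.24365] [473.52008 421.94205]
```

Everything agrees. tray_three's centre is about (480,345) with yaw +9.5°. tray_two's is about (489,-318) with yaw -7°. Next I'll check the tool orientation and get overhead wrist views to refine.

Run:
```python
from h import *
s=bot.state();print(s["time"],s["ee_pos"],np.array(s["ee_rot"]).round(3),s["finger_gap"])
R=np.array(s["ee_rot"]);print("y yaw",np.degrees(np.arctan2(R[1,1],R[0,1])))
```

```text
0.15 [234.13127701 605.86992217 241.31212515] [[-0.933  0.36  -0.001]
 [ 0.36   0.933 -0.001]
 [ 0.    -0.002 -1.   ]] 1.0015001311077096
y yaw 68.87117146658464
```

>>> apply_moves:
  steps: "0 0 4 30 -50 0 85; 0 0 8 55 -100 0 85; 0 0 12 80 -150 0 85; 0 0 16 105 -200 5 85; 0 0 20 130 -250 10 85; 0 0 24 155 -300 10 85; 0 0 28 180 -350 10 85; 0 0 32 205 -395 10 85"

```text
time: 0.95
ee_pos: [418.4, 249.6, 252.1]
ee_rot: [[-0.981, -0.192, 0.0], [-0.192, 0.981, 0.0], [-0.0, 0.0, -1.0]]
ft_force: [1.2, 1.3, 0.2]
finger_gap: 0.993
grip_force: 0.0
```

>>> apply_moves:
  steps: "0 0 0 20 -40 0 85; 0 0 0 45 -80 0 85; 0 0 0 45 -80 0 85; 0 0 0 45 -80 0 85"

```text
time: 1.35
ee_pos: [463.2, 170.6, 251.7]
ee_rot: [[-0.983, -0.186, -0.001], [-0.186, 0.983, 0.0], [0.001, 0.0, -1.0]]
ft_force: [0.8, 0.6, 0.2]
finger_gap: 0.995
grip_force: 0.0
```

Run:
```python
from h import *
c=cams.get_calibration("wrist");save("wrist","pics/w1.png");s=bot.state();print(s["time"],s["ee_pos"],c["origin"])
import pickle;pickle.dump(c,open("w1.pkl","wb"))
for n,P in dict(tape=(529,132,32),jar=(421,9,92),noz=(421,115,80),tin=(526,14,22),spool=(526,-119,64)).items(): print(n,proj(c,P).round())
```

```text
1.4 [462.81316292 171.46997168 251.73644734] [392.83030755 156.89381369 384.20788619]
tape [232. 230.]
jar [ 98. 110.]
noz [224. 132.]
tin [129. 206.]
spool [-13. 194.]
```

View pics/w1.png

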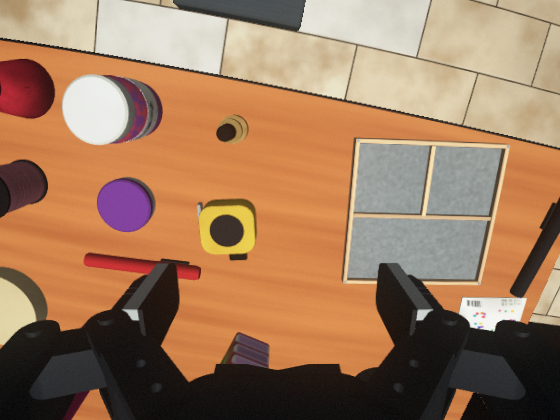

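The wrist view shows the tape at (228,228), tin (125,205), nozzle (228,130), jar lid (95,109), spool at the left edge and the tray_three floors at (390,175), (467,180) and (418,250). A small clip on the tape's -y side sits near its rear corner at (199,210), so I'll keep the pads central. Now precise fits.

Run:
```python
from h import *
import pickle;c=pickle.load(open("w1.pkl","rb"))
im=cv2.imread("pics/w1.png");hsv=cv2.cvtColor(im,cv2.COLOR_BGR2HSV);H,S,V=[hsv[:,:,i].astype(int) for i in range(3)]
def best(m,box):
    k=np.zeros(m.shape,np.uint8);u0,v0,u1,v1=box;k[v0:v1,u0:u1]=m[v0:v1,u0:u1]
    ct,_=cv2.findContours(k,cv2.RETR_EXTERNAL,cv2.CHAIN_APPROX_NONE);return max(ct,key=cv2.contourArea)
def W(ct,z): return np.array([onz(c,*p[0],z)[:2] for p in ct],np.float32)
def rep(n,m,box,z):
    w=W(best(m,box),z);print(n,"rect",cv2.minAreaRect(w),"circ",cv2.minEnclosingCircle(w))
print("hue tin",hsv[205,125],"tape",hsv[245,215],"floor",hsv[180,390],"desk",hsv[300,300],"lid",hsv[109,90],"tip",hsv[132,225])
rep("tin",(H>125)&(H<150)&(S>100),(90,170,165,240),22)
rep("tape",(H>22)&(H<33)&(S>120),(190,185,270,270),32)
rep("disc",(V<70),(200,205,255,250),33)
rep("lid",(S<40)&(V>170),(50,60,140,150),92)
rep("noztip",(V<60),(210,110,240,150),80)
g=(S<40)&(V>90)&(V<190)
rep("sm-",g,(350,135,430,215),5);rep("sm+",g,(430,135,510,215),5);rep("long",g,(345,212,495,285),5)
```

```text
hue tin [141 149 156] tape [ 24 171 229] floor [ 73  11 157] desk [ 13 162 219] lid [ 42   5 237] tip [  8 108  52]
tin rect ((527.1893310546875, 7.414642333984375), (59.9884147644043, 60.30268859863281), 51.513858795166016) circ ((526.984375, 7.589125633239746), 30.796024322509766)
tape rect ((529.9708862304688, 126.39013671875), (54.92920684814453, 60.11500930786133), 10.85455322265625) circ ((529.9287719726562, 126.29013061523438), 34.174278259277344)
disc rect ((530.0240478515625, 125.80686950683594), (35.071571350097656, 35.19328308105469), 8.996451377868652) circ ((530.2960205078125, 125.97083282470703), 17.854700088500977)
lid rect ((421.5756530761719, 5.312051773071289), (57.1683464050293, 56.76862335205078), 4.565032958984375) circ ((421.4478759765625, 5.768632411956787), 28.903907775878906)
noztip rect ((421.1671142578125, 116.22931671142578), (13.823088645935059, 15.14544677734375), 10.431195259094238) circ ((421.1210021972656, 116.4037857055664), 8.168455123901367)
sm- rect ((445.03326416015625, 298.6718444824219), (79.91079711914062, 78.93854522705078), 9.07984447479248) circ ((444.99237060546875, 298.4105224609375), 55.37977981567383)
sm+ rect ((431.387451171875, 383.4829406738281), (79.68712615966797, 77.88138580322266), 9.482555389404297) circ ((430.9783935546875, 383.0203857421875), 54.62971115112305)
long rect ((522.921142578125, 354.281494140625), (78.7189712524414, 164.06723022460938), 9.18574047088623) circ ((522.2676391601562, 354.1157531738281), 89.93994903564453)
```

>>> apply_moves:
  steps: "0 0 0 35 -22 0 85; 0 0 0 68 -44 -20 85; 0 0 0 68 -44 -65 85; 0 0 0 68 -44 -110 85; 0 0 0 68 -44 -155 85; 0 0 0 68 -44 -195 85; 0 0 0 68 -44 -220 85; 0 0 0 68 -44 -220 85"

```text
time: 2.2
ee_pos: [526.6, 128.6, 27.4]
ee_rot: [[-0.982, -0.191, -0.01], [-0.191, 0.982, -0.001], [0.01, 0.001, -1.0]]
ft_force: [0.1, 0.0, 0.3]
finger_gap: 0.993
grip_force: 0.0
```

>>> apply_moves:
  steps: "0 0 0 0 0 0 85; 0 0 0 0 0 -12 85; 0 0 0 0 0 -12 85"
  squeeze: 40

```text
time: 2.5
ee_pos: [531.3, 127.9, 20.5]
ee_rot: [[-0.982, -0.189, 0.001], [-0.189, 0.982, 0.0], [-0.001, -0.0, -1.0]]
ft_force: [-0.5, 0.1, -0.5]
finger_gap: 0.999
grip_force: 0.0
```

>>> apply_moves:
  steps: "0 0 0 0 -1 0 60; 0 0 0 0 -1 0 50; 0 0 0 0 -1 0 50; 0 0 0 0 -1 0 50; 0 0 0 0 -1 0 50; 0 0 0 0 -1 0 50; 0 0 0 0 -1 0 50; 0 0 0 0 -1 0 50"
  squeeze: 40

```text
time: 3.3
ee_pos: [532.1, 126.4, 21.4]
ee_rot: [[-0.982, -0.188, 0.002], [-0.188, 0.982, 0.0], [-0.002, -0.0, -1.0]]
ft_force: [0.5, -0.9, 6.4]
finger_gap: 0.699
grip_force: 44.2
```

>>> apply_moves:
  steps: "0 0 0 0 0 30 50; 0 0 0 0 0 65 50; 0 0 -1 -1 30 90 50; 0 0 -1.5 -3 70 90 50; 0 0 -1.5 -5 115 90 50; 0 0 -1.5 -7 160 90 50; 0 0 -1.5 -9 200 90 50; 0 0 -1.5 -10 228 90 50"

```text
time: 4.1
ee_pos: [520.0, 356.6, 109.2]
ee_rot: [[-0.986, -0.164, -0.001], [-0.164, 0.986, -0.0], [0.001, 0.0, -1.0]]
ft_force: [0.8, -1.2, -1.6]
finger_gap: 0.698
grip_force: 44.8
```

>>> apply_moves:
  steps: "0 0 0 0 0 0 50; 0 0 0 0 0 0 50; 0 0 0 0 0 0 50"

```text
time: 4.4
ee_pos: [520.7, 353.4, 109.3]
ee_rot: [[-0.987, -0.162, -0.001], [-0.162, 0.987, -0.001], [0.001, -0.001, -1.0]]
ft_force: [0.3, -0.3, -1.0]
finger_gap: 0.702
grip_force: 44.8
```

Run:
```python
from h import *
save("wrist","pics/w2.png");print(bot.state()["ee_pos"])
```

```text
[520.90291667 353.17663313 109.48138298]
```

View pics/w2.png

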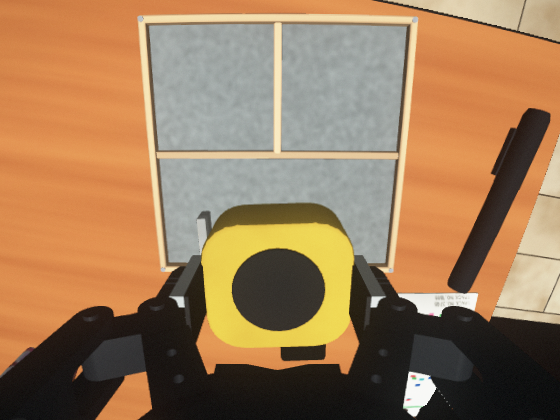

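The tape is held level and lined up over the long compartment. Lowering it.

>>> apply_moves:
  steps: "0 0 0 1 0 -35 50; 0 0 0 1 0 -65 50; 0 0 0 1 0 -78 50; 0 0 0 1 0 -78 50; 0 0 0 1 0 -83 50; 0 0 0 1 0 -83 50; 0 0 0 1 0 -83 50"

```text
time: 5.15
ee_pos: [523.0, 354.9, 28.6]
ee_rot: [[-0.987, -0.163, 0.002], [-0.163, 0.987, 0.001], [-0.002, 0.001, -1.0]]
ft_force: [0.6, -0.4, -2.0]
finger_gap: 0.703
grip_force: 44.8
```

>>> apply_moves:
  steps: "0 0 0 0 0 -2 50; 0 0 0 0 0 -2 50; 0 0 0 0 0 -2 50"

```text
time: 5.45
ee_pos: [523.1, 355.0, 26.4]
ee_rot: [[-0.987, -0.163, 0.002], [-0.163, 0.987, 0.001], [-0.002, 0.001, -1.0]]
ft_force: [0.5, -0.2, 2.9]
finger_gap: 0.696
grip_force: 45.4
```

>>> apply_moves:
  steps: "0 0 0 0 0 0 85; 0 0 0 0 0 0 85; 0 0 0 0 0 0 85; 0 0 0 0 0 30 85; 0 0 0 0 0 70 85; 0 0 0 0 0 115 85; 0 0 0 -5 -20 155 85; 0 0 0 -10 -60 180 85"

```text
time: 6.25
ee_pos: [513.1, 295.9, 209.3]
ee_rot: [[-0.986, -0.166, 0.005], [-0.166, 0.986, 0.003], [-0.005, 0.002, -1.0]]
ft_force: [0.5, -0.5, 0.7]
finger_gap: 0.996
grip_force: 0.0
```

>>> apply_moves:
  steps: "0 0 -3 -5 -45 15 85; 0 0 -6 -8 -90 30 85; 0 0 -9 -11 -135 30 85; 0 0 -12 -14 -180 30 85; 0 0 -15 -17 -225 30 85; 0 0 -18 -20 -270 30 85; 0 0 -21 -25 -315 30 85; 0 0 -24 -30 -360 30 85"

```text
time: 7.05
ee_pos: [481.4, -67.2, 235.0]
ee_rot: [[-0.967, 0.254, 0.0], [0.254, 0.967, -0.0], [-0.0, -0.0, -1.0]]
ft_force: [0.6, 0.0, 1.4]
finger_gap: 0.995
grip_force: 0.0
```

>>> apply_moves:
  steps: "0 0 0 0 -30 0 85; 0 0 0 0 -60 0 85; 0 0 0 0 -60 0 85; 0 0 0 0 -60 0 85"

```text
time: 7.45
ee_pos: [481.8, -125.8, 234.7]
ee_rot: [[-0.967, 0.254, -0.001], [0.254, 0.967, 0.001], [0.001, 0.0, -1.0]]
ft_force: [0.1, 0.2, -0.7]
finger_gap: 0.996
grip_force: 0.0
```

```bash
cat > fit.py <<'E'
from h import *
def world(c,m,box,z):
    k=np.zeros(m.shape,np.uint8);u0,v0,u1,v1=box;k[v0:v1,u0:u1]=m[v0:v1,u0:u1]
    ct,_=cv2.findContours(k,cv2.RETR_EXTERNAL,cv2.CHAIN_APPROX_NONE);q=max(ct,key=cv2.contourArea)
    w=np.array([onz(c,*p[0],z)[:2] for p in q],np.float32)
    return [np.round(x,1) for x in (*cv2.minAreaRect(w),*cv2.minEnclosingCircle(w))]
def hsv(im):
    h=cv2.cvtColor(im,cv2.COLOR_RGB2HSV).astype(int);return h[:,:,0],h[:,:,1],h[:,:,2]
E
python3 - <<'E'
from fit import *
import pickle
s=bot.state();c=cams.get_calibration("wrist");im=save("wrist","pics/w3.png");print(s["ee_pos"])
pickle.dump(c,open("w3.pkl","wb"))
for n,P in dict(jar=(421,6,92),tin=(527,7,22),spool=(526,-122,64),t2=(489,-318,5)).items(): print(n,proj(c,P).round())
E
```

```text
[ 481.77957448 -125.80139393  234.74863213]
jar [422.  82.]
tin [411. 189.]
spool [293. 232.]
t2 [116. 225.]
```

View pics/w3.png

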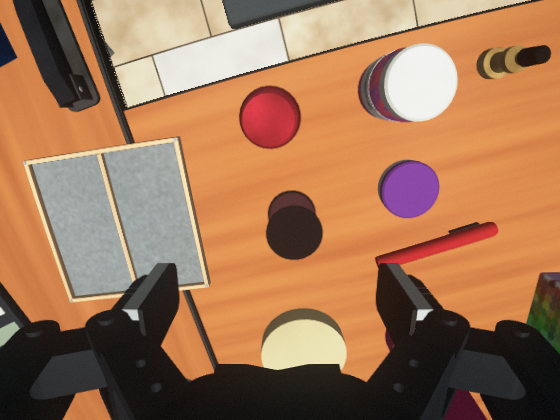

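The wrist view shows the spool top at (294,231), tin (409,188), lid (420,82), weight (270,117) and the tray_two floors at (80,235) and (150,215).

Run:
```python
from fit import *
import pickle
c=pickle.load(open("w3.pkl","rb"));im=cv2.imread("pics/w3.png")[:,:,::-1].copy();H,S,V=hsv(im)
print([(H[y,x],S[y,x],V[y,x]) for x,y in((294,235),(290,200),(300,225))])
print("spool",world(c,(V<48),(255,180,335,265),64))
print("tin",world(c,(H>125)&(H<150)&(S>100),(370,150,450,225),22))
print("lid",world(c,(S<40)&(V>170),(365,35,465,130),92))
g=(S<40)&(V>90)&(V<200)
print("t2-",world(c,g,(25,150,132,305),5));print("t2+",world(c,g,(100,135,210,290),5))
```

```text
[(np.int64(9), np.int64(87), np.int64(50)), (np.int64(0), np.int64(105), np.int64(90)), (np.int64(8), np.int64(95), np.int64(51))]
spool [array([ 536.8, -118.7]), array([1., 1.]), np.float64(75.2), array([ 536.8, -118.7]), np.float64(0.7)]
tin [array([526.8,   5.7]), array([60.1, 59.3]), np.float64(34.2), array([527.1,   5.8]), np.float64(30.6)]
lid [array([421.6,   4.3]), array([57.3, 56.6]), np.float64(76.8), array([421.8,   4.3]), np.float64(28.9)]
t2- [array([ 484.4, -357.4]), array([ 77.5, 165.2]), np.float64(83.0), array([ 483.9, -358.5]), np.float64(90.0)]
t2+ [array([ 494.8, -272.2]), array([ 78.6, 165. ]), np.float64(82.9), array([ 494.9, -271.8]), np.float64(90.6)]
```

Run:
```python
from fit import *
import pickle
c=pickle.load(open("w3.pkl","rb"));im=cv2.imread("pics/w3.png")[:,:,::-1].copy();H,S,V=hsv(im)
for t in(56,62,68): print("spool",world(c,(V<t),(255,203,335,265),64))
```

```text
spool [array([ 526.7, -121.6]), array([51.4, 52.5]), np.float64(75.2), array([ 526.8, -121.7]), np.float64(26.7)]
spool [array([ 526.7, -121.6]), array([51.4, 52.5]), np.float64(75.2), array([ 526.6, -121.7]), np.float64(26.8)]
spool [array([ 526.7, -121.5]), array([51.4, 52.5]), np.float64(75.2), array([ 526.6, -121.8]), np.float64(27.0)]
```

>>> apply_moves:
  steps: "0 0 0 45 4 0 85; 0 0 0 45 4 -40 85; 0 0 0 45 4 -85 85; 0 0 0 45 4 -130 85; 0 0 0 45 4 -170 85; 0 0 0 45 4 -190 85; 0 0 0 45 4 -190 85; 0 0 0 45 4 -190 85"

```text
time: 8.3
ee_pos: [527.4, -120.7, 45.5]
ee_rot: [[-0.968, 0.251, 0.0], [0.251, 0.968, 0.0], [0.0, 0.0, -1.0]]
ft_force: [0.3, 0.1, 0.8]
finger_gap: 0.995
grip_force: 0.0
```

>>> apply_moves:
  steps: "0 0 0 0 0 0 50; 0 0 0 0 0 0 40; 0 0 0 0 0 0 40; 0 0 0 0 0 0 40; 0 0 0 0 0 0 40; 0 0 0 0 0 0 40; 0 0 0 0 0 0 40; 0 0 0 0 0 0 40"
  squeeze: 30

```text
time: 9.1
ee_pos: [528.6, -121.9, 47.4]
ee_rot: [[-0.968, 0.253, 0.004], [0.253, 0.968, -0.001], [-0.004, 0.0, -1.0]]
ft_force: [-0.3, 1.4, 5.5]
finger_gap: 0.61
grip_force: 30.2
```

>>> apply_moves:
  steps: "0 0 0 0 0 35 40; 0 0 0 0 0 75 40; 0 0 0 0 0 115 40; 0 0 3 -5 40 120 40; 0 0 6 -10 85 120 40; 0 0 9 -17 130 120 40; 0 0 12 -24 175 120 40; 0 0 14 -33 220 120 40"

```text
time: 9.9
ee_pos: [493.7, 99.9, 165.8]
ee_rot: [[-1.0, 0.01, 0.002], [0.01, 1.0, 0.0], [-0.002, 0.0, -1.0]]
ft_force: [0.7, 0.9, 0.1]
finger_gap: 0.604
grip_force: 31.6
```

>>> apply_moves:
  steps: "0 0 2 -9 45 0 40; 0 0 4 -18 90 0 40; 0 0 6 -27 135 0 40; 0 0 8 -36 180 0 40; 0 0 10 -46 225 0 40; 0 0 10 -56 260 0 40; 0 0 10 -64 285 0 40; 0 0 10 -64 285 0 40"

```text
time: 10.7
ee_pos: [429.0, 386.0, 165.5]
ee_rot: [[-0.986, -0.166, 0.0], [-0.166, 0.986, 0.001], [-0.0, 0.001, -1.0]]
ft_force: [-0.3, -1.5, -1.1]
finger_gap: 0.609
grip_force: 31.6
```

>>> apply_moves:
  steps: "0 0 0 0 0 0 40; 0 0 0 0 0 0 40; 0 0 0 0 0 0 40"

```text
time: 11.0
ee_pos: [430.5, 382.4, 165.1]
ee_rot: [[-0.987, -0.161, 0.0], [-0.161, 0.987, -0.0], [-0.0, -0.0, -1.0]]
ft_force: [-0.1, 0.3, 0.3]
finger_gap: 0.612
grip_force: 31.6
```

>>> apply_moves:
  steps: "0 0 0 1 2 -40 40; 0 0 0 1 2 -80 40; 0 0 0 1 2 -100 40; 0 0 0 1 2 -108 40; 0 0 0 1 2 -108 40; 0 0 0 1 2 -113 40; 0 0 0 1 2 -113 40; 0 0 0 1 2 -113 40"

```text
time: 11.8
ee_pos: [431.8, 385.9, 53.4]
ee_rot: [[-0.987, -0.163, 0.002], [-0.163, 0.987, 0.001], [-0.002, 0.001, -1.0]]
ft_force: [-1.2, 0.9, -0.5]
finger_gap: 0.608
grip_force: 31.7
```

>>> apply_moves:
  steps: "0 0 0 0 0 -2 40; 0 0 0 0 0 -2 40; 0 0 0 0 0 -2 40"

```text
time: 12.1
ee_pos: [432.1, 386.4, 52.4]
ee_rot: [[-0.987, -0.163, 0.002], [-0.163, 0.987, 0.002], [-0.002, 0.001, -1.0]]
ft_force: [-2.5, -0.9, 6.6]
finger_gap: 0.609
grip_force: 31.9
```

>>> apply_moves:
  steps: "0 0 0 0 0 1 75; 0 0 0 0 0 1 75; 0 0 0 0 0 1 75; 0 0 0 0 0 30 85; 0 0 0 0 0 70 85; 0 0 0 0 0 115 85; 0 0 0 0 0 130 85; 0 0 0 5 -30 130 85"

```text
time: 12.9
ee_pos: [437.6, 358.2, 184.4]
ee_rot: [[-0.986, -0.166, 0.006], [-0.166, 0.986, 0.005], [-0.007, 0.004, -1.0]]
ft_force: [-0.0, -1.1, -0.5]
finger_gap: 0.997
grip_force: 0.0
```

Run:
```python
from h import *
im=save("wrist","pics/w4.png");s=bot.state();print(s["ee_pos"],s["time"])
```

```text
[437.25221391 352.9593106  181.70663157] 12.95
```

View pics/w4.png

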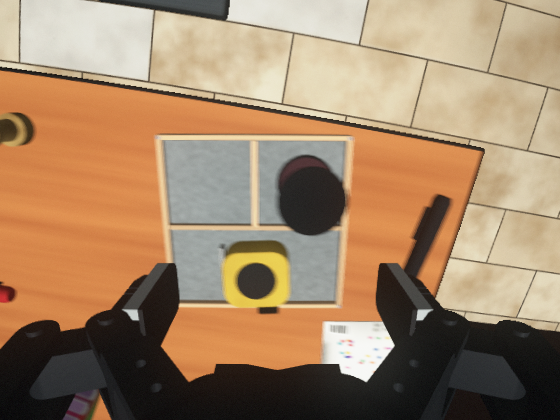

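The spool stands upright in its compartment, top at (312,198), and the tape sits at (256,275). Next is the tin.

>>> apply_moves:
  steps: "0 0 -2 12 -45 0 85; 0 0 -4 24 -90 0 85; 0 0 -6 36 -135 0 85; 0 0 -8 48 -180 0 85; 0 0 -10 60 -225 0 85; 0 0 -10 72 -270 0 85; 0 0 -10 82 -315 -10 85; 0 0 -10 90 -347 -40 85"

```text
time: 13.75
ee_pos: [528.5, 5.6, 142.4]
ee_rot: [[-1.0, 0.013, 0.007], [0.013, 1.0, -0.001], [-0.007, -0.001, -1.0]]
ft_force: [0.0, -0.3, 0.5]
finger_gap: 0.993
grip_force: 0.0
```

>>> apply_moves:
  steps: "0 0 0 0 0 -40 85; 0 0 0 0 0 -80 85; 0 0 0 0 0 -105 85; 0 0 0 0 0 -105 85; 0 0 0 0 0 -105 85"

```text
time: 14.25
ee_pos: [525.6, 8.5, 34.7]
ee_rot: [[-1.0, 0.011, -0.002], [0.011, 1.0, 0.0], [0.002, 0.0, -1.0]]
ft_force: [1.2, 0.1, 0.4]
finger_gap: 0.999
grip_force: 0.0
```

>>> apply_moves:
  steps: "0 0 0 1 -2 -15 85; 0 0 0 1 -2 -15 85; 0 0 0 1 -2 -15 85; 0 0 0 1 -2 -15 62; 0 0 0 1 -2 -15 50; 0 0 0 1 -2 -15 50; 0 0 0 1 -2 -15 50; 0 0 0 1 -2 -15 50"
  squeeze: 30

```text
time: 15.05
ee_pos: [527.8, 6.4, 21.2]
ee_rot: [[-1.0, 0.011, 0.001], [0.011, 1.0, -0.0], [-0.001, -0.0, -1.0]]
ft_force: [-1.0, 0.0, 6.0]
finger_gap: 0.708
grip_force: 32.4
```

>>> apply_moves:
  steps: "0 0 0 0 0 0 50; 0 0 0 0 0 0 50; 0 0 0 0 0 0 50"

```text
time: 15.35
ee_pos: [527.8, 6.5, 21.1]
ee_rot: [[-1.0, 0.011, 0.001], [0.011, 1.0, 0.0], [-0.001, 0.0, -1.0]]
ft_force: [-1.1, -0.3, 5.7]
finger_gap: 0.709
grip_force: 32.4
```

>>> apply_moves:
  steps: "0 0 0 0 0 35 50; 0 0 0 0 0 75 50; 0 0 0 0 0 120 50; 0 0 2 -10 40 130 50; 0 0 4 -22 85 130 50; 0 0 6 -35 130 130 50; 0 0 8 -47 175 130 50; 0 0 10 -60 220 130 50"

```text
time: 16.15
ee_pos: [466.1, 228.0, 149.9]
ee_rot: [[-0.986, -0.164, 0.0], [-0.164, 0.986, -0.0], [-0.0, -0.0, -1.0]]
ft_force: [0.8, -0.1, -1.2]
finger_gap: 0.708
grip_force: 33.3
```

>>> apply_moves:
  steps: "0 0 0 -12 40 0 50; 0 0 0 -23 70 0 50; 0 0 0 -23 70 0 50; 0 0 0 -23 70 -40 50; 0 0 0 -23 70 -75 50; 0 0 0 -23 70 -75 50; 0 0 0 -23 70 -75 50"

```text
time: 16.85
ee_pos: [443.8, 295.6, 74.7]
ee_rot: [[-0.987, -0.162, -0.002], [-0.162, 0.987, -0.001], [0.002, -0.001, -1.0]]
ft_force: [0.7, 0.8, 0.2]
finger_gap: 0.704
grip_force: 33.3
```

Run:
```python
from h import *
im=save("wrist","pics/w5.png");s=bot.state();print(s["ee_pos"],s["time"],s["finger_gap"])
```

```text
[445.04767442 296.3164895   76.31633328] 16.9 0.7054695099834448
```

View pics/w5.png

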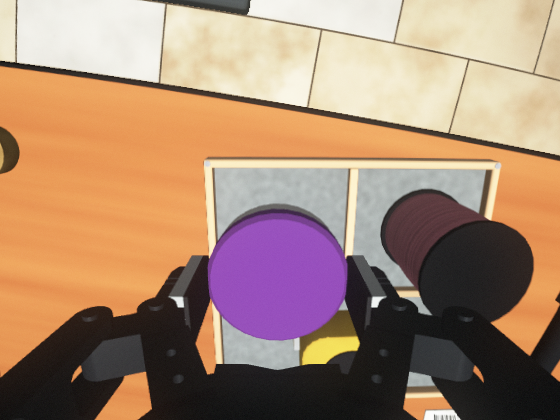

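The tin is level and centred over its compartment, at (277,272), and the spool stands at (430,235). The finger knuckles would pass only about 5 mm from the spool when opening. I'll turn the gripper 45° so the fingers point at the tray centre instead.

>>> apply_moves:
  steps: "0 0 -2 0 0 20 50; 0 0 -10 0 0 30 50; 0 0 -18 0 0 30 50; 0 0 -26 0 0 30 50; 0 0 -34 0 0 30 50; 0 0 -42 0 0 20 50; 0 0 -45 0 0 0 50; 0 0 -45 0 0 0 50"

```text
time: 17.7
ee_pos: [444.0, 296.0, 75.3]
ee_rot: [[-0.813, 0.583, -0.001], [0.583, 0.813, -0.0], [0.0, -0.001, -1.0]]
ft_force: [0.3, -0.8, -1.4]
finger_gap: 0.703
grip_force: 33.3
```

>>> apply_moves:
  steps: "0 0 0 0 0 -25 50; 0 0 0 0 0 -42 50; 0 0 0 0 0 -45 50; 0 0 0 0 0 -45 50; 0 0 0 0 0 -45 50"

```text
time: 18.2
ee_pos: [445.4, 297.1, 32.1]
ee_rot: [[-0.813, 0.582, 0.003], [0.582, 0.813, 0.001], [-0.001, 0.003, -1.0]]
ft_force: [-0.0, 0.2, -0.8]
finger_gap: 0.703
grip_force: 33.3
```

>>> apply_moves:
  steps: "0 0 0 0 0 -4 50; 0 0 0 0 0 -6 50; 0 0 0 0 0 -6 50; 0 0 0 0 0 -6 50"

```text
time: 18.6
ee_pos: [445.1, 297.0, 26.1]
ee_rot: [[-0.813, 0.582, 0.002], [0.582, 0.813, 0.001], [-0.001, 0.001, -1.0]]
ft_force: [-2.3, -2.0, 8.1]
finger_gap: 0.706
grip_force: 34.1
```

>>> apply_moves:
  steps: "0 0 0 0 0 1 70; 0 0 0 0 0 1 72; 0 0 0 0 0 1 74; 0 0 0 0 0 20 74; 0 0 0 0 0 60 80; 0 0 0 0 0 105 85; 0 0 0 0 0 150 85; 0 0 0 0 -30 170 85"

```text
time: 19.4
ee_pos: [446.0, 268.8, 199.5]
ee_rot: [[-0.815, 0.58, 0.007], [0.58, 0.815, 0.004], [-0.003, 0.008, -1.0]]
ft_force: [0.8, -0.5, 0.6]
finger_gap: 0.994
grip_force: 0.0
```

Run:
```python
from fit import *
c=cams.get_calibration("wrist");im=save("wrist","pics/w6.png");s=bot.state();print(s["ee_pos"],s["time"],s["finger_gap"])
H,S,V=hsv(im)
try: print("tin top@27",world(c,(H>125)&(H<150)&(S>100),(0,0,560,420),27))
except Exception as e: print(e)
```

```text
[446.83706772 264.96330751 201.29003604] 19.45 1.0007360187969259
tin top@27 [array([445.2, 294.5]), array([58.1, 58.6]), np.float64(54.4), array([444.8, 294.3]), np.float64(30.5)]
```

View pics/w6.png

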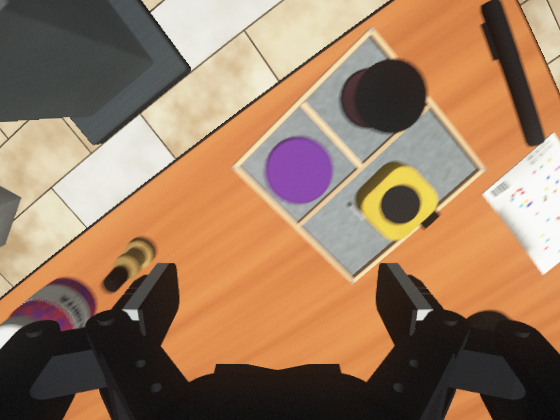

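Kit one is in: tin (300,170), spool (385,97) and tape (400,203), all flat and upright. Next is the jar.

>>> apply_moves:
  steps: "0 0 6 -4 -40 0 85; 0 0 12 -8 -85 0 85; 0 0 18 -12 -130 0 85; 0 0 24 -16 -175 0 85; 0 0 30 -20 -215 0 85; 0 0 34 -25 -250 0 85; 0 0 34 -25 -263 0 85; 0 0 34 -25 -263 -20 85"

```text
time: 20.25
ee_pos: [420.7, 1.4, 176.3]
ee_rot: [[-0.999, 0.032, 0.006], [0.032, 0.999, -0.001], [-0.006, -0.001, -1.0]]
ft_force: [0.4, 0.5, 0.3]
finger_gap: 0.997
grip_force: 0.0
```

>>> apply_moves:
  steps: "0 0 0 0 0 -30 85; 0 0 0 0 0 -55 85; 0 0 0 0 0 -55 85; 0 0 0 0 0 -55 85"

```text
time: 20.65
ee_pos: [418.7, 3.5, 118.9]
ee_rot: [[-1.0, 0.029, -0.001], [0.029, 1.0, 0.0], [0.001, 0.0, -1.0]]
ft_force: [0.4, 0.3, 0.5]
finger_gap: 0.998
grip_force: 0.0
```

Run:
```python
from fit import *
c=cams.get_calibration("wrist");im=save("wrist","pics/w7.png");s=bot.state();print(s["ee_pos"],s["time"])
H,S,V=hsv(im);print("lid",world(c,(S<40)&(V>170),(180,150,370,330),92),proj(c,(421.6,4.5,92)))
```

```text
[419.63492769   3.43334502 119.98835169] 20.7
lid [array([421.3,   4.8]), array([57.2, 56.3]), np.float64(88.3), array([421.3,   4.9]), np.float64(28.8)] [280.14737115 259.61358184]
```

View pics/w7.png

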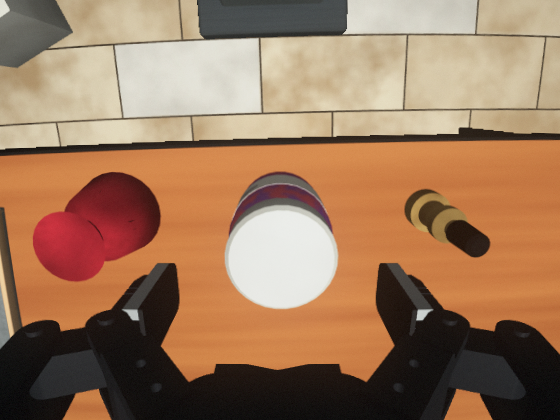

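The lid is centred at (281,257), agreeing with the estimate, and the weight (100,230) and nozzle (445,220) are clear of the fingers. Descending.

>>> apply_moves:
  steps: "0 0 0 2 1 -30 85; 0 0 0 2 1 -55 85; 0 0 0 2 1 -64 85; 0 0 0 2 1 -64 85; 0 0 0 2 1 -64 85"

```text
time: 21.2
ee_pos: [422.3, 4.3, 56.7]
ee_rot: [[-1.0, 0.028, 0.003], [0.028, 1.0, -0.0], [-0.003, -0.0, -1.0]]
ft_force: [1.2, -0.2, -0.0]
finger_gap: 0.993
grip_force: 0.0
```

>>> apply_moves:
  steps: "0 0 0 0 0 0 62; 0 0 0 0 0 0 50; 0 0 0 0 0 0 50; 0 0 0 0 0 0 50; 0 0 0 0 0 0 50; 0 0 0 0 0 0 50; 0 0 0 0 0 0 50"
  squeeze: 40

```text
time: 21.9
ee_pos: [422.4, 4.4, 57.1]
ee_rot: [[-1.0, 0.029, 0.003], [0.029, 1.0, 0.0], [-0.003, 0.0, -1.0]]
ft_force: [-2.5, 0.8, 6.0]
finger_gap: 0.691
grip_force: 42.6
```

>>> apply_moves:
  steps: "0 0 0 0 0 35 50; 0 0 0 0 0 75 50; 0 0 0 0 0 115 50; 0 0 0 5 -35 125 50; 0 0 -2 12 -75 125 50; 0 0 -3 20 -120 125 50; 0 0 -4 28 -165 125 50; 0 0 -5 36 -210 125 50"

```text
time: 22.7
ee_pos: [457.0, -207.3, 180.5]
ee_rot: [[-0.993, 0.116, 0.001], [0.116, 0.993, -0.0], [-0.001, -0.0, -1.0]]
ft_force: [0.4, 0.4, -2.2]
finger_gap: 0.689
grip_force: 44.9
```

>>> apply_moves:
  steps: "0 0 0 8 -45 0 50; 0 0 0 16 -90 0 50; 0 0 0 22 -130 0 50; 0 0 0 26 -152 0 50; 0 0 0 26 -152 0 50; 0 0 0 26 -152 -40 50; 0 0 0 26 -152 -80 50; 0 0 0 26 -152 -80 50"

```text
time: 23.5
ee_pos: [479.1, -353.4, 93.3]
ee_rot: [[-0.993, 0.115, -0.01], [0.115, 0.993, 0.009], [0.011, 0.008, -1.0]]
ft_force: [-1.1, 0.9, -3.9]
finger_gap: 0.696
grip_force: 44.9
```

>>> apply_moves:
  steps: "0 0 0 0 0 0 50; 0 0 0 0 0 0 50"

```text
time: 23.7
ee_pos: [484.4, -358.2, 102.9]
ee_rot: [[-0.993, 0.115, 0.003], [0.115, 0.993, -0.003], [-0.003, -0.002, -1.0]]
ft_force: [-0.3, 0.5, -1.3]
finger_gap: 0.696
grip_force: 44.9
```

Run:
```python
from fit import *
im=save("wrist","pics/w8.png");im2=save("side","pics/s8.png");s=bot.state();print(s["ee_pos"],s["time"])
a=cv2.resize(im2[120:260,220:360],None,fx=2.85,fy=2.85)[:, :,::-1]
b=im[:,:,::-1][:399];h=min(a.shape[0],399);cv2.imwrite("pics/c8.png",np.hstack([cv2.resize(b,None,fx=.7,fy=.7)[:279],cv2.resize(a,(279,279))]))
```

```text
[ 484.56065238 -358.52611962  103.24314913] 23.8
```

View pics/c8.png

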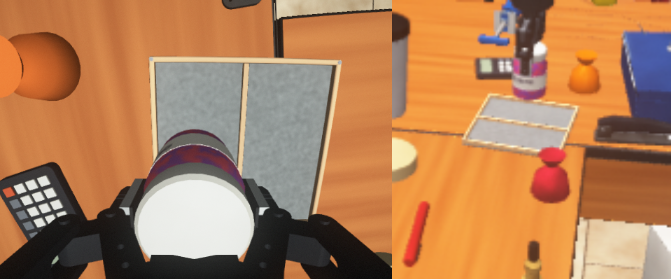

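The jar hangs upright over the far compartment of tray_two, lid at (195,225) in the left half. The orange weight and the calculator are clear. Lowering it.

>>> apply_moves:
  steps: "0 0 0 0 1 -20 50; 0 0 0 0 1 -34 50; 0 0 0 0 1 -36 50; 0 0 0 0 1 -36 50; 0 0 0 0 1 -41 50; 0 0 0 0 1 -41 50; 0 0 0 0 1 -41 50"

```text
time: 24.5
ee_pos: [484.4, -357.5, 62.2]
ee_rot: [[-0.993, 0.115, 0.002], [0.115, 0.993, -0.002], [-0.003, -0.001, -1.0]]
ft_force: [-2.1, 2.4, 7.3]
finger_gap: 0.693
grip_force: 45.8
```

>>> apply_moves:
  steps: "0 0 0 0 0 -1.5 50; 0 0 0 0 0 -1.5 50; 0 0 0 0 0 -1.5 50"

```text
time: 24.8
ee_pos: [484.7, -357.6, 62.2]
ee_rot: [[-0.993, 0.115, 0.003], [0.115, 0.993, -0.002], [-0.003, -0.001, -1.0]]
ft_force: [-5.2, 4.6, 14.5]
finger_gap: 0.697
grip_force: 46.4
```

Contact. Releasing, then on to the nozzle at (421,116.3).

>>> apply_moves:
  steps: "0 0 0 0 0 1.5 75; 0 0 0 0 0 1.5 78; 0 0 0 0 0 1.5 80; 0 0 0 0 0 1.5 80; 0 0 0 0 0 35 80; 0 0 0 0 0 80 80; 0 0 0 0 0 120 80; 0 0 0 0 20 130 80"

```text
time: 25.6
ee_pos: [485.3, -339.7, 193.9]
ee_rot: [[-0.993, 0.117, 0.008], [0.117, 0.993, -0.007], [-0.008, -0.006, -1.0]]
ft_force: [0.5, -0.8, 0.3]
finger_gap: 0.933
grip_force: 0.0
```

>>> apply_moves:
  steps: "0 0 1 -6 45 0 70; 0 0 2 -12 90 0 60; 0 0 3 -18 135 0 60; 0 0 4 -24 180 0 60; 0 0 5 -30 225 0 60; 0 0 6 -36 270 0 60; 0 0 7 -42 315 0 60; 0 0 7 -48 360 0 60"

```text
time: 26.4
ee_pos: [434.4, 25.0, 187.5]
ee_rot: [[-1.0, -0.006, 0.0], [-0.006, 1.0, 0.0], [-0.0, 0.0, -1.0]]
ft_force: [0.9, -0.3, -0.5]
finger_gap: 0.697
grip_force: 0.0
```

>>> apply_moves:
  steps: "0 0 0 -8 45 0 60; 0 0 0 -16 90 -20 60; 0 0 0 -16 94 -55 60; 0 0 0 -16 94 -55 60; 0 0 0 -16 94 -55 60"

```text
time: 26.9
ee_pos: [418.6, 117.2, 132.2]
ee_rot: [[-1.0, -0.007, -0.002], [-0.007, 1.0, -0.001], [0.002, -0.001, -1.0]]
ft_force: [0.9, -0.4, 0.3]
finger_gap: 0.706
grip_force: 0.0
```

Run:
```python
from fit import *
c=cams.get_calibration("wrist");im=save("wrist","pics/w9.png");s=bot.state();print(s["ee_pos"],s["time"])
print(proj(c,(421.1,116.3,80)))
```

```text
[419.68285582 116.92589114 133.50331117] 26.95
[276.40435596 240.56384567]
```

View pics/w9.png

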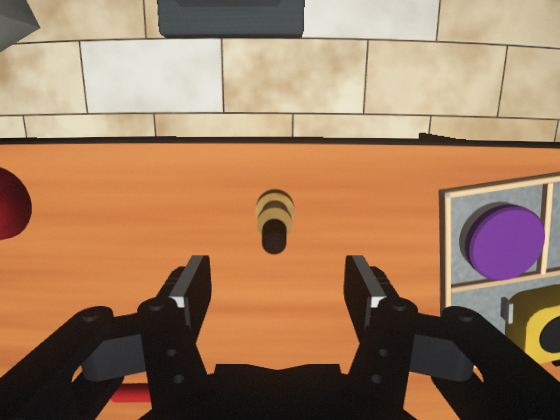

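The nozzle tip at (274,240) is centred between the fingers, as predicted. Descending to the 24 mm waist.

>>> apply_moves:
  steps: "0 0 0 1 -1 -35 60; 0 0 0 1 -1 -65 60; 0 0 0 1 -1 -82 60; 0 0 0 1 -1 -89 60; 0 0 0 1 -1 -89 60; 0 0 0 1 -1 -89 60"

```text
time: 27.55
ee_pos: [421.7, 116.2, 45.3]
ee_rot: [[-1.0, -0.005, 0.003], [-0.005, 1.0, 0.0], [-0.003, 0.0, -1.0]]
ft_force: [-0.0, -0.3, 0.6]
finger_gap: 0.705
grip_force: 0.0
```

>>> apply_moves:
  steps: "0 0 0 0 0 0 40; 0 0 0 0 0 0 30; 0 0 0 0 0 0 20; 0 0 0 0 0 0 15; 0 0 0 0 0 0 15; 0 0 0 0 0 0 15; 0 0 0 0 0 0 15; 0 0 0 0 0 0 15"
  squeeze: 40

```text
time: 28.35
ee_pos: [421.1, 116.4, 44.6]
ee_rot: [[-1.0, -0.007, 0.002], [-0.007, 1.0, -0.0], [-0.002, -0.0, -1.0]]
ft_force: [-0.9, -1.6, 5.7]
finger_gap: 0.248
grip_force: 39.2
```

>>> apply_moves:
  steps: "0 0 0 0 0 35 15; 0 0 0 0 0 75 15; 0 0 0 0 0 115 15; 0 0 -1 6 -35 125 15; 0 0 -2 14 -80 125 15; 0 0 -3 22 -125 125 15; 0 0 -4 31 -170 125 15; 0 0 -5 40 -215 125 15"

```text
time: 29.15
ee_pos: [459.6, -99.9, 167.9]
ee_rot: [[-0.997, 0.081, -0.001], [0.081, 0.997, 0.001], [0.001, 0.001, -1.0]]
ft_force: [0.1, 0.2, -1.8]
finger_gap: 0.252
grip_force: 39.9
```

>>> apply_moves:
  steps: "0 0 -1 9 -45 0 15; 0 0 -2 18 -90 0 15; 0 0 -2 26 -135 0 15; 0 0 -2 34 -173 0 15; 0 0 -2 34 -173 0 15; 0 0 -2 34 -173 -40 15; 0 0 -2 34 -173 -75 15; 0 0 -2 34 -173 -75 15"

```text
time: 29.95
ee_pos: [489.7, -268.0, 86.8]
ee_rot: [[-0.993, 0.115, -0.011], [0.115, 0.993, 0.008], [0.012, 0.007, -1.0]]
ft_force: [-0.6, -0.1, -1.7]
finger_gap: 0.249
grip_force: 40.0
```

>>> apply_moves:
  steps: "0 0 0 0 0 0 15; 0 0 0 0 0 0 15"

```text
time: 30.15
ee_pos: [495.3, -271.9, 95.7]
ee_rot: [[-0.993, 0.115, 0.003], [0.115, 0.993, -0.002], [-0.003, -0.001, -1.0]]
ft_force: [0.7, -0.7, -1.4]
finger_gap: 0.25
grip_force: 40.0
```

Run:
```python
from fit import *
im=save("wrist","pics/w10.png");im2=save("side","pics/s10.png");s=bot.state();print(s["ee_pos"],s["time"],s["finger_gap"])
a=cv2.resize(im2[130:240,230:340],(399,399),interpolation=cv2.INTER_CUBIC)[:, :,::-1]
b=cv2.resize(im[:,:,::-1],None,fx=.71,fy=.71)
o=np.zeros((399,399+b.shape[1],3),np.uint8);o[:,:399]=a;o[:b.shape[0],399:]=b;cv2.imwrite("pics/c10.png",o)
```

```text
[ 495.53782282 -272.20945816   96.20514719] 30.25 0.24937679987378647
```

View pics/c10.png

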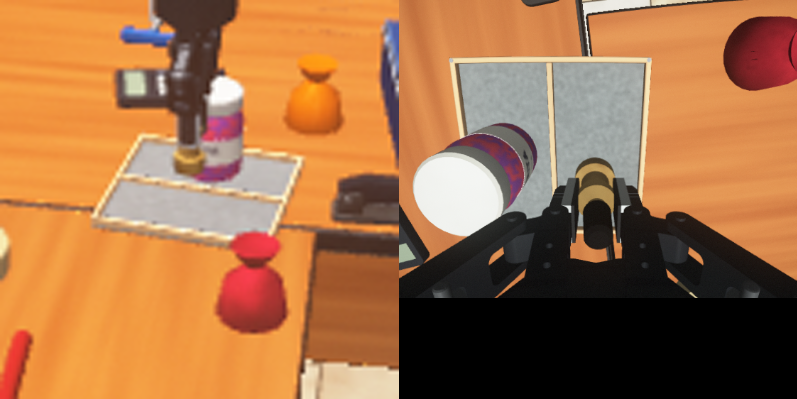

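The jar stands upright in the far compartment and the nozzle is level. The knuckles would come close to the jar, so I'll set the nozzle 50 mm nearer the robot and 12 mm to +y, still well inside its compartment.

>>> apply_moves:
  steps: "0 0 0 -24 9 0 15; 0 0 0 -48 18 0 15; 0 0 0 -48 18 0 15; 0 0 0 -48 18 -20 15; 0 0 0 -48 18 -38 15; 0 0 0 -48 18 -42 15; 0 0 0 -48 18 -42 15; 0 0 0 -48 18 -42 15"

```text
time: 31.05
ee_pos: [447.1, -254.2, 52.9]
ee_rot: [[-0.993, 0.115, 0.002], [0.115, 0.993, -0.001], [-0.002, -0.001, -1.0]]
ft_force: [-1.4, 0.2, -1.5]
finger_gap: 0.253
grip_force: 40.0
```

>>> apply_moves:
  steps: "0 0 0 0 0 -3 15; 0 0 0 0 0 -4 15; 0 0 0 0 0 -4 15; 0 0 0 0 0 -4 15"

```text
time: 31.45
ee_pos: [447.6, -254.6, 49.7]
ee_rot: [[-0.993, 0.116, 0.003], [0.116, 0.993, -0.002], [-0.003, -0.002, -1.0]]
ft_force: [-0.7, 0.1, 5.0]
finger_gap: 0.25
grip_force: 40.5
```

>>> apply_moves:
  steps: "0 0 0 0 0 0 30; 0 0 0 0 0 0 40; 0 0 0 0 0 0 45; 0 0 0 0 0 0 45; 0 0 0 0 0 25 45; 0 0 0 0 0 60 45; 0 0 0 0 0 100 45; 0 0 0 0 0 140 45"

```text
time: 32.25
ee_pos: [445.6, -253.2, 188.4]
ee_rot: [[-0.993, 0.115, -0.001], [0.115, 0.993, 0.001], [0.001, 0.001, -1.0]]
ft_force: [0.7, 0.2, -0.8]
finger_gap: 0.526
grip_force: 0.0
```

>>> apply_moves:
  steps: "0 0 0 0 40 0 45; 0 0 0 0 80 0 45; 0 0 0 0 120 0 45; 0 0 0 0 120 0 45"

```text
time: 32.65
ee_pos: [445.6, -130.1, 187.2]
ee_rot: [[-0.994, 0.111, -0.0], [0.111, 0.994, 0.001], [0.0, 0.001, -1.0]]
ft_force: [0.5, 0.6, -0.3]
finger_gap: 0.528
grip_force: 0.0
```

Run:
```python
from fit import *
im=save("wrist","pics/w11.png");im2=save("side","pics/s11.png");s=bot.state();print(s["ee_pos"],s["time"],s["ft_force"])
a=cv2.resize(im2[140:380,190:350],(400,600),interpolation=cv2.INTER_CUBIC)[:, :,::-1]
b=cv2.resize(im[:,:,::-1],None,fx=.714,fy=.714)
o=np.zeros((600,400+b.shape[1],3),np.uint8);o[:,:400]=a;o[:b.shape[0],400:]=b;cv2.imwrite("pics/c11.png",o)
```

```text
[ 445.98972538 -132.93477687  187.44774977] 32.75 [ 0.30550028  1.03748937 -1.016884  ]
```

View pics/c11.png

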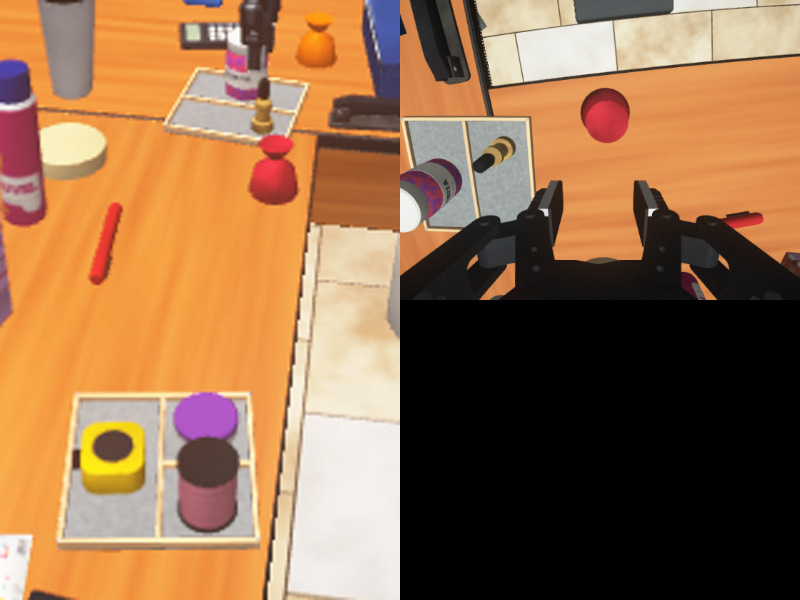

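Both kits look right: nozzle and jar upright in tray_two, tin, spool and tape flat in tray_three, and the red weight untouched. One numeric check that the tape's tab isn't resting on the wall.

Run:
```python
from fit import *
c=cams.get_calibration("side");im=cv2.imread("pics/s11.png")[:,:,::-1].copy();H,S,V=hsv(im)
R=lambda P:(np.array([[.987,.162],[-.162,.987]])@(np.array(P[:2])-[480.2,347.3])).round(1)
# disc on top, z=33+5 ; compare with disc centre = case centre measured earlier
d=world(c,V<75,(222,305,248,335),38);print("disc",d,R(d[0]))
for y in range(320,327): print(y,[int(v) for v in V[y,212:228]],[int(v) for v in S[y,212:228]])
for z in(5,10,15,20): print(z,R(onz(c,218.5,323,z)))
```

```text
Traceback (most recent call last):
  File "fit.py", line 4, in world
    ct,_=cv2.findContours(k,cv2.RETR_EXTERNAL,cv2.CHAIN_APPROX_NONE);q=max(ct,key=cv2.contourArea)
                                                                       ~~~^^^^^^^^^^^^^^^^^^^^^^^^
ValueError: max() iterable argument is empty
```

Run:
```python
from fit import *
c=cams.get_calibration("side");im=cv2.imread("pics/s11.png")[:,:,::-1].copy();H,S,V=hsv(im)
R=lambda P:(np.array([[.987,.162],[-.162,.987]])@(np.array(P[:2])-[480.2,347.3])).round(1)
d=world(c,V<115,(225,308,246,330),38);print("disc",d,R(d[0]))
for y in(321,323,325): print(y,[int(v) for v in V[y,212:228]])
for z in(5,10,15,20,25): print(z,R(onz(c,218.5,323,z)))
print("orig tab", [onz(c,195+212/5,165+470/5,z).round(1) for z in (0,5,10,15,20)])
```

```text
disc [array([520.3, 357.5]), array([32.2, 29.2]), np.float64(8.9), array([520.6, 357.2]), np.float64(16.8)] [41.2  3.6]
321 [245, 245, 246, 247, 248, 252, 231, 94, 86, 85, 231, 252, 252, 252, 248, 207]
323 [245, 246, 246, 247, 251, 253, 230, 89, 84, 91, 235, 253, 253, 252, 252, 252]
325 [245, 246, 246, 242, 250, 253, 222, 85, 86, 86, 235, 253, 253, 253, 253, 253]
5 [ 81.8 -10.2]
10 [81.1 -5.9]
15 [80.3 -1.7]
20 [79.6  2.6]
25 [78.9  6.8]
orig tab [array([569.2, 117. ,   0. ]), array([567.7, 122.6,   5. ]), array([566.3, 128.2,  10. ]), array([564.8, 133.7,  15. ]), array([563.4, 139.3,  20. ])]
```

The tape is centred at tray x +41, and its tab ends at about 80 mm against the wall's inner face at 82.5 mm. It is clear and sits on the floor, so I'm handing in.

```bash
python3 -c "
from station import bot
print(bot.job_done())"
```

```text
the job is handed in; nothing more can be done
None
```

Both kits are made up and the job was handed in at about 33 s: tape, spool and tin are in tray_three, jar and nozzle in tray_two, and the balloon weight was left where it stood (the judge's result was not shown).

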